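# Reset the air throttle valve and hold its setting

## Task

The air throttle of the test press is to be reset and then locked by a colleague. First lift the red safety padlock up and off its hook and set it down in the blue tray beside the valve, without dropping it in from a height. Then wind the red handwheel clockwise by its black handle until the valve is shut against its stop, back it off by exactly two full turns, and finish while still gripping the handle, so that the setting cannot creep; leave the other things on the bench where they are.

Things in the scene. Friction and masses are not known exactly. Their poses are not given: they have to be found in the camera images.
- throttle: Air throttle unit, bolted to the bench: 110 x 310 mm aluminium base plate with a brass globe valve and, 150 mm from the valve along its own +y, a filter with a dial gauge on top. Origin under the valve's stem, on the bench; own z is up. Everything on the plate except the wheel and its handle is lower than 115 mm.
- wheel_axis (a point): Point on the vertical axis of the red three-spoke handwheel (102 mm across, rim 12 mm thick), at the height of the mid-plane of the rim when the valve is shut, 125 mm above the bench. The hub nut stands 12 mm above the mid-plane. The wheel rises 2 mm a turn as it opens.
- valve (a joint): Angle of the handwheel and valve stem in rad: 0 is shut against the stop, it grows as the valve opens (anticlockwise seen from above; clockwise shuts); one turn is 6.283. Turning takes about 3 N at the handle, the wheel stays where it is left, and at 0 it meets a hard stop.
- handle: Black upright revolving handle on the rim of the handwheel, a cylinder 22 mm across and 52 mm long that spins freely on its own pin. Origin at the middle of the handle, 45 mm from the wheel axis and 36 mm above the rim's mid-plane (161 mm above the bench when shut, 2 mm more for each turn open). When shut it lies on the throttle unit's own -x side of the wheel axis. Own z is up.
- hook_post: Steel post on a yellow foot with one level arm, 8 mm round, that points along its own -x and ends in a short upturned tip, fixed to the bench. Origin on the bench under the place where the padlock hangs. The post stands 75 mm from there along own +x and is no taller than the arm; the tip lies 22 mm along own -x and its top is 6 mm higher than the top of the arm.
- hook (a point): Top of the arm above the hook post's origin, 164 mm above the bench.
- padlock_mid (a point): Centre of the red body of the padlock: 20 mm (own x) x 40 mm (own y) x 45 mm (own z, up), 0.1 to 0.2 kg, with a 6 mm steel shackle on top. It hangs by the shackle on the hook arm, its own x along the arm, the arm's top 54.5 mm above this point. Inside the shackle are 32 mm of height over the body, so it comes off when lifted by 10 to 20 mm and drawn off over the tip along the post's own -x.
- tray: Open blue plastic tray fixed to the bench, 140 mm (own x) x 120 mm (own y) outside, walls 4 mm thick and 26 mm high, floor 4 mm thick. Origin at the centre of its underside; own z is up.
- board: Bystander, to be left alone: small green circuit board 74 x 50 x 5 mm lying flat. Origin at its underside.
- flux_bottle: Bystander, to be left alone: small amber glass bottle, 42 mm across, 85 mm tall. Origin at its underside.
- tape_roll: Bystander, to be left alone: roll of amber tape lying flat, 84 mm across, 19 mm high. Origin at its underside.
- screwdriver: Bystander, to be left alone: screwdriver lying flat. Origin at its underside.
- spanner: Bystander, to be left alone: steel spanner lying flat. Origin at its underside.
- oil_can: Bystander, to be left alone: small green can, 52 mm across, 70 mm tall. Origin at its underside.
- pen_pot: Bystander, to be left alone: black pot with pens, 60 mm across, 130 mm tall with the pens. Origin at its underside.
Mind the look-alikes: they are no part of the job. There is more than one size of the tray; the job needs the smallest.

How it is judged:
By the outcome, as a careful person would: the job done as asked, in the order asked, and still so for the second after the job is handed in, while the arm keeps its last pose, push and grip.
It also fails if it takes over 72 s, if anything falls off the work surface, if the arm or the gripper's body presses on something with over 40 N, if the wrist force passes 120 N, or if a joint passes its speed limit or range.

## Robot

A 6-joint arm with a two-finger parallel gripper is mounted at the origin on the work surface. World frame = base frame: x ahead of the robot, y to its left, z up, the work surface at z = 0. Lengths are in m, angles in rad, forces in N, time in s.
With the tool pointing down it reaches from about 0.275 to 0.85 m from the base axis. Payload 19 kg.
Tool frame: the origin (TCP) lies at the very end of the fingers, on their centre line; the grasp point (between the pads) lies 19 mm behind it; z points along the fingers, y is the line along which they close (so a half turn about z gives the same grasp; the last joint's range is limited). The gripper opens to 85 mm and grips with 20 to 120 N. Pads are 22 mm wide; open, the fingers measure 114 mm over their backs; the gripper's body (76 mm by 85 mm) begins 54 mm behind the grasp point. The pads swing forward as they close: fully open they stand 13 mm farther back than shut.
Start: joints at [1.168, 0.15, 1.437, -0, 1.554, -0.134], TCP at [0.153, 0.554, 0.231] pointing down, gripper open.
Joint ranges: [-2.8, 2.8], [-0.68, 2.1], [0.12, 2.68], [-1.39, 4.53], [0.16, 2.79], [-2.81, 2.81]. Speed limits (rad/s): [1.89, 1.89, 2.22, 3.01, 3.01, 3.01].

## Interface

Orientations are given as [roll, pitch, yaw] about the fixed x, y, z axes, in that order (R = Rz(yaw) Ry(pitch) Rx(roll)).
In Python, from workcell import env, optics, job gives the robot as it stands. The module is installed in compiled form; this text tells all that it offers.
- The arm moves only by the tool carry_out, never from a script. Its argument "series" is a list of rows, each a list of 3 entries, a list of its own where there are three numbers: the opening, from 0 (shut) to 1 (fully open), then the shift along the world's x, y, z in m, then the turn about the world's z in rad. A call has 1 to 12 rows; each row is the pose to reach, as a shift and turn from the pose commanded when the call began; what a row does not reach only later rows make up. A row lasts 1/10 s, in which the tool goes at most 50 mm and 8.59 degrees, less where a joint would pass 70% of its speed; a pose out of reach is approached as far as the arm can. A call with a gripper value outside its range is refused whole. The fingers move at their own pace and stop on an object; the grip force is fixed at half the most. Time passes only in rows, so rows that repeat a pose let the fingers close. It gives the time, the measured TCP pose, the force, the opening and the grip force at its end, in the units of the state.
- env.observe(): the state, without advancing time (a new reading comes with each control period).
- optics.grab_frame(name): name is "side" or "top"; returns a dict with "pixels" (384x512x3 uint8, red, green, blue), "fx", "fy", "cx", "cy" (pixels), "dist_coeffs" ([k1, k2, p1, p2, k3] as OpenCV has them; the pictures are not rectified), "position" and "orientation" of the camera in the world. Camera axes: x right, y down, z forward; pixel columns grow to the right and rows downward; lengths in m; the calibration is good to about 2 mm. A picture is of the moment at which its call begins. There is no depth.
- job.close_job(): hands the job in; it is judged then, once.
The state is a dict: "t": time; "joint_pos": joint angles; "qd": joint speeds; "joint_torque": joint torques, N m; "eef_pos": TCP position; "ee_rot": TCP orientation; "force": force on the tool from outside, world axes, zero at the start; "moment": the same for the moment, N m; "grip_width": finger opening in m; "grip_force": force on a finger pad.
Only numpy, scipy, OpenCV 4.12 (cv2) and the standard library are available. Lean on these libraries where they do the work, as an engineer would, in place of code of your own. Each camera call takes 0.05 s, during which the arm holds its last target. There are 200 camera calls.

## Working session

There is one attempt and no reset: what is moved stays moved. The work goes in short steps, Python scripts to look and compute and a tool call to move; the robot and the scene stay as the last step left them, time stands still between calls to the robot, and variables do not carry over. Pictures are saved under pics/ and viewed, at most 10 in all, crops included, and the job is handed in when it is done.

Besides the shell and the picture viewer there is one more tool, called after ">>>" as a command line: name --argument value ..., lists and objects as JSON in quotes. carry_out: Moves the arm, as the interface text tells. Its arguments: {"type":"object","properties":{"series":{"type":"array"}},"required":["series"]}

```bash
mkdir -p pics; cat > h.py <<'E'
import numpy as np, cv2
from scipy.spatial.transform import Rotation as R
from workcell import env, optics, job
def grab(n):
    f=optics.grab_frame(n); f['K']=np.array([[f['fx'],0,f['cx']],[0,f['fy'],f['cy']],[0,0,1.]])
    f['d']=np.array(f['dist_coeffs'],float); o=np.array(f['orientation'],float)
    f['R']=o if o.shape==(3,3) else R.from_euler('xyz',o).as_matrix(); f['p']=np.array(f['position']); return f
def ray(f,uv):
    q=cv2.undistortPoints(np.array(uv,float).reshape(-1,1,2),f['K'],f['d']).reshape(-1,2)
    return np.c_[q,np.ones(len(q))]@f['R'].T
def plane(f,uv,z):
    r=ray(f,uv); return f['p']+r*((z-f['p'][2])/r[:,2])[:,None]
def proj(f,P):
    rv=cv2.Rodrigues(f['R'].T)[0]; return cv2.projectPoints(np.array(P,float).reshape(-1,1,3),rv,-f['R'].T@f['p'],f['K'],f['d'])[0].reshape(-1,2)
def save(f,name,box=None,s=1):
    im=f['pixels'][:,:,::-1]
    if box: im=im[box[1]:box[3],box[0]:box[2]]
    cv2.imwrite('pics/'+name,cv2.resize(im,None,fx=s,fy=s,interpolation=cv2.INTER_CUBIC))
E
python3 - <<'E'
from h import *
for n in('top','side'):
    f=grab(n); save(f,n+'0.png',None,1.5); print(n,f['position'],f['orientation'],f['fx'],f['d'])
print(env.observe())
E
```

```text
top [ 0.27299917 -0.13822867  1.5288548 ] [-2.96666146  0.01142955 -1.56593429] 412.0896897046353 [-0.03162656  0.          0.          0.          0.        ]
side [-0.16052443 -0.97884171  0.83211421] [-2.14054528 -0.01975802 -0.68130509] 478.8817768515455 [-0.17418485  0.          0.          0.          0.        ]
{'t': 0.1, 'joint_pos': array([ 1.16800236e+00,  1.50915858e-01,  1.43786343e+00, -1.28112566e-05,
        1.55377472e+00, -1.33995992e-01]), 'qd': array([-0.00027208, -0.00175275, -0.00182584, -0.00067426,  0.00056843,
       -0.0004569 ]), 'joint_torque': array([ 5.80251348e-03, -7.14385128e+01, -5.71794999e+01, -1.24309422e-04,
        7.17112111e-03, -3.14597355e-05]), 'eef_pos': array([0.15265463, 0.55418078, 0.23079884]), 'ee_rot': array([-3.14063821e+00, -1.15737678e-04,  2.87279484e+00]), 'force': array([-0.45807333,  0.42808771,  1.09125221]), 'moment': array([-0.0373271 ,  0.0263473 , -0.04646194]), 'grip_force': 0.0, 'grip_width': 0.08533680267419493}
```

View pics/top0.png

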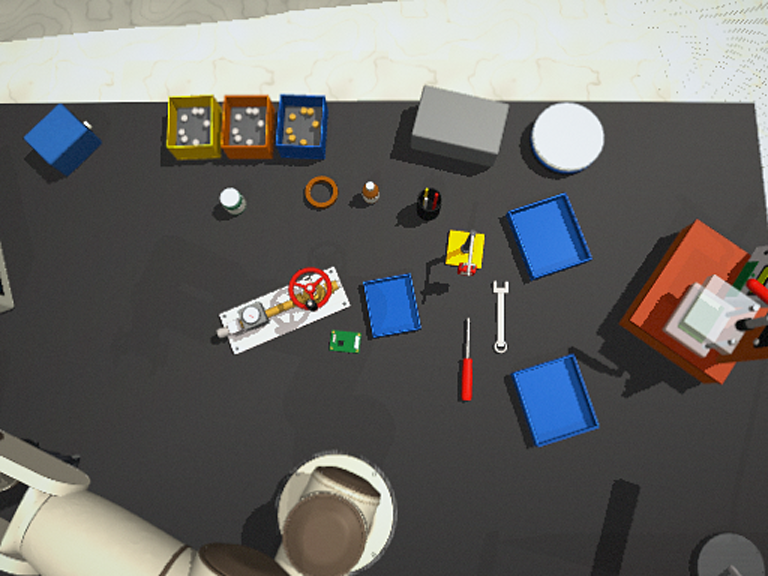

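View pics/side0.png

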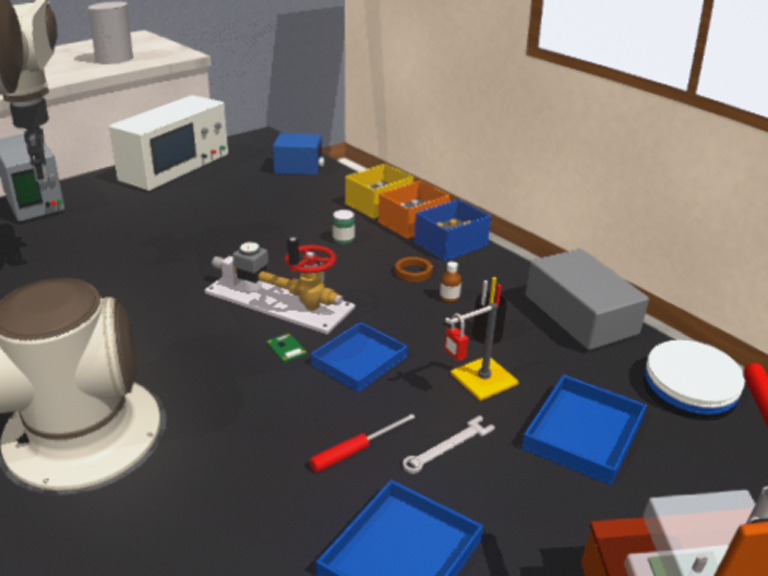

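The pictures show the handwheel at top (311,290)/1.5, the small tray at (390,306)/1.5, and the padlock at (467,268)/1.5, with the post at (470,238)/1.5. In the side view the padlock is at (457,344)/1.5 and the handle at (293,250)/1.5.

```bash
python3 - <<'E'
from h import *
t=grab('top'); s=grab('side')
def blobs(f,lo,hi,box,mn=15):
    hsv=cv2.cvtColor(f['pixels'],cv2.COLOR_RGB2HSV)
    m=cv2.inRange(hsv,np.array(lo),np.array(hi))
    if lo[0]==0: m|=cv2.inRange(hsv,np.array((172,)+lo[1:]),np.array((180,)+hi[1:]))
    z=np.zeros_like(m); x0,y0,x1,y1=box; z[y0:y1,x0:x1]=m[y0:y1,x0:x1]
    n,_,st,c=cv2.connectedComponentsWithStats(z); return z,[(st[i],c[i]) for i in range(1,n) if st[i][4]>=mn]
red=((0,130,70),(8,255,255)); blk=((0,0,0),(180,255,45))
# wheel top
z,b=blobs(t,*red,(185,170,230,215)); pts=cv2.findNonZero(z).reshape(-1,2).astype(float)
hull=cv2.convexHull(pts.astype(np.int32)); W=plane(t,hull.reshape(-1,2),.131)
A=np.c_[2*W[:,:2],np.ones(len(W))]; q=np.linalg.lstsq(A,(W[:,:2]**2).sum(1),rcond=None)[0]
print('wheel top fit',q[:2],'r',np.sqrt(q[2]+q[0]**2+q[1]**2))
z,b=blobs(s,*red,(180,155,230,185)); hs=cv2.convexHull(cv2.findNonZero(z)).reshape(-1,2); W=plane(s,hs,.128)
A=np.c_[2*W[:,:2],np.ones(len(W))]; q2=np.linalg.lstsq(A,(W[:,:2]**2).sum(1),rcond=None)[0]
print('wheel side fit',q2[:2],'r',np.sqrt(q2[2]+q2[0]**2+q2[1]**2))
# tray
z,b=blobs(t,(100,130,60),(120,255,255),(235,175,290,230),100)
cn=max(cv2.findContours(z,cv2.RETR_EXTERNAL,cv2.CHAIN_APPROX_NONE)[0],key=cv2.contourArea).reshape(-1,2)
W=plane(t,cn,.026)[:,:2].astype(np.float32); print('tray',cv2.minAreaRect(W))
# padlock
for f,bx,n in((t,(295,165,325,190),'top'),(s,(285,210,320,250),'side')):
    z,b=blobs(f,*red,bx,5); print('padlock',n,[(list(map(int,a)),c.round(1)) for a,c in b])
# yellow foot
z,b=blobs(t,(22,130,80),(34,255,255),(285,145,335,190),50)
cn=cv2.findNonZero(z).reshape(-1,2); W=plane(t,cv2.convexHull(cn).reshape(-1,2),.01)[:,:2].astype(np.float32); print('foot',cv2.minAreaRect(W))
# throttle plate white, top
hsv=cv2.cvtColor(t['pixels'],cv2.COLOR_RGB2HSV); m=cv2.inRange(hsv,np.array((0,0,140)),np.array((180,60,255)))
z=np.zeros_like(m); z[172:240,140:236]=m[172:240,140:236]
n,l,st,_=cv2.connectedComponentsWithStats(z); 
W=plane(t,cv2.convexHull(cv2.findNonZero((np.isin(l,[i for i in range(1,n) if st[i][4]>60])).astype(np.uint8))).reshape(-1,2),.008)[:,:2].astype(np.float32); print('plate',cv2.minAreaRect(W))
save(t,'tc.png',(180,165,230,215),8); save(t,'tp.png',(280,140,340,190),8); save(s,'sc.png',(170,145,350,270),4.4)
a=cv2.imread('pics/tc.png'); b=cv2.imread('pics/tp.png'); b=cv2.resize(b,None,fx=.8,fy=.8)[:400]; a=a[:320]; b=b[:320]
cv2.imwrite('pics/tcp.png',np.hstack([a,b])[:, :800])
E
```

```text
wheel top fit [0.51811524 0.0561519 ] r 0.04948415855647393
wheel side fit [0.51926838 0.06117553] r 0.05434502373633396
tray ((0.49495553970336914, -0.13203556835651398), (0.1418135166168213, 0.12044299393892288), 10.786778450012207)
padlock top [([305, 175, 7, 8, 33], array([307.6, 178.8])), ([314, 177, 4, 7, 16], array([315.2, 180.1]))]
padlock side [([296, 218, 17, 23, 222], array([304.6, 228.8]))]
foot ((0.6415442228317261, -0.3163617253303528), (0.08946022391319275, 0.09034775197505951), 82.76758575439453)
plate ((0.4806821942329407, 0.14408652484416962), (0.11019275337457657, 0.33054929971694946), 23.31851577758789)
```

View pics/tcp.png

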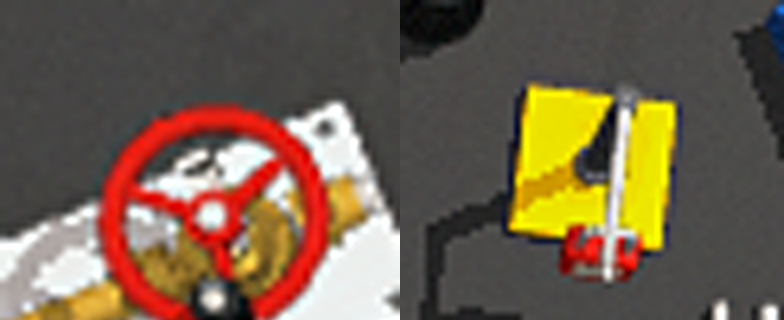

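View pics/sc.png

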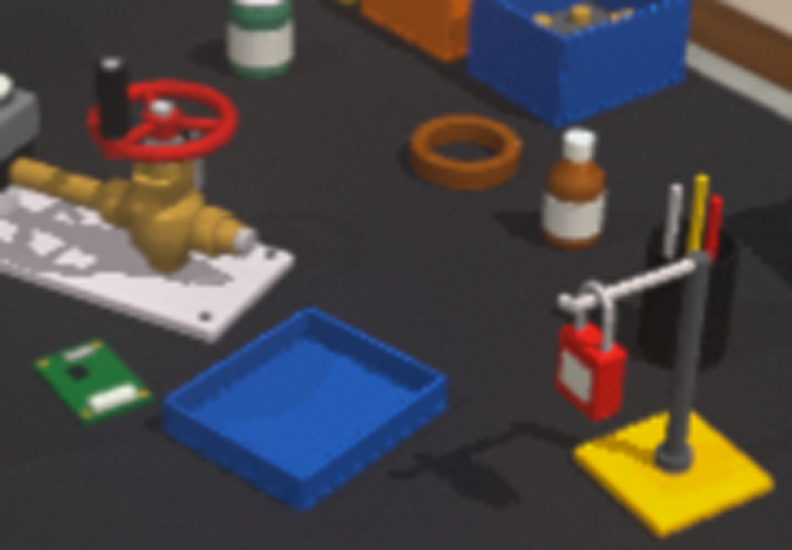

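Top crop: the hub is at (206.5,191.9) and the handle cap at (206.5,202.2). The hook tip is at (312.7,182.5) and the post top at (315.2,154.8). Side crop: the handle top is at (195.5,160), the tip at (298.6,213.2) and the post top at (329,203.6).

```bash
python3 - <<'E'
from h import *
t=grab('top'); s=grab('side')
def tri(a,b):
    r1=ray(t,[a])[0];r2=ray(s,[b])[0]; x=np.linalg.lstsq(np.c_[r1,-r2],s['p']-t['p'],rcond=None)[0]
    A=t['p']+r1*x[0];B=s['p']+r2*x[1]; return ((A+B)/2).round(4),np.linalg.norm(A-B).round(4)
o=-.45
print('hub top',plane(t,[(206.5+o,191.9+o)],.138)) 
print('handle top',plane(t,[(206.5+o,202.2+o)],.188),tri((206.5+o,202.2+o),(195.5+o,159.8+o)))
tip=plane(t,[(312.7+o,182.5+o)],.166)[0];post=plane(t,[(315.2+o,154.8+o)],.16)[0]
print('tip',tip,tri((312.7+o,182.5+o),(298.6+o,213.2+o)),'post',post,tri((315.2+o,154.8+o),(329.1+o,203.8+o)))
d=post-tip;print('len',np.linalg.norm(d[:2]),'yaw of own +x',np.degrees(np.arctan2(d[1],d[0])))
o_=post-75*d/np.linalg.norm(d[:2])/1000;print('hook origin',o_)
print('proj padlock centre side',proj(s,[[o_[0],o_[1],.1095]]),'(label+body centroid?) top',proj(t,[[o_[0],o_[1],.13]]))
for b in [(304.6,228.8)]:
    r=ray(s,[b])[0]; print('padlock plane z=.1095',plane(s,[b],.1095))
E
```

```text
hub top [[0.51810216 0.05569967 0.138     ]]
handle top [[0.47481609 0.04781265 0.188     ]] (array([0.4741, 0.0476, 0.1907]), np.float64(0.0007))
tip [ 0.54634229 -0.30565513  0.166     ] (array([ 0.5446, -0.3045,  0.1702]), np.float64(0.0021)) post [ 0.64432262 -0.31676077  0.16      ] (array([ 0.6424, -0.3156,  0.1646]), np.float64(0.0018))
len 0.09860770427198122 yaw of own +x -6.46662431708614
hook origin [ 0.5697998  -0.30831394  0.16456354]
proj padlock centre side [[305.06119486 229.58728875]] (label+body centroid?) top [[311.65420845 177.45260326]]
padlock plane z=.1095 [[ 0.57122915 -0.30514559  0.1095    ]]
```

>>> carry_out --series '[[1,[0,0,0.06],0],[1,[0.05,-0.1,0.09],0.05],[1,[0.417,-0.862,0.09],0.15],[1,[0.417,-0.862,0.09],0.15],[1,[0.417,-0.862,0.09],0.15],[1,[0.417,-0.862,0.09],0.15],[1,[0.417,-0.862,0.09],0.15],[1,[0.417,-0.862,0.09],0.15],[1,[0.417,-0.862,0.09],0.15],[1,[0.417,-0.862,0.09],0.15],[1,[0.417,-0.862,0.09],0.15],[1,[0.417,-0.862,0.09],0.15]]'

```text
t: 1.5
eef_pos: [0.3914, 0.0601, 0.3112]
ee_rot: [3.142, 0.001, 3.023]
force: [1.4, 1.0, -0.1]
grip_width: 0.0857
grip_force: 0.0
```

>>> carry_out --series '[[1,[0.175,-0.36,0],0],[1,[0.175,-0.36,0],0],[1,[0.175,-0.36,0],0],[1,[0.175,-0.36,0],0],[1,[0.175,-0.36,0],0],[1,[0.175,-0.36,0],0],[1,[0.175,-0.36,0],0],[1,[0.175,-0.36,0],0],[1,[0.175,-0.36,0],0],[1,[0.175,-0.36,0],0],[1,[0.175,-0.36,0],0]]'

```text
t: 2.6
eef_pos: [0.5659, -0.297, 0.3112]
ee_rot: [-3.141, 0.0, 3.023]
force: [0.9, 0.5, 0.4]
grip_width: 0.0854
grip_force: 0.0
```

>>> carry_out --series '[[1,[0.004,-0.011,-0.05],0],[1,[0.004,-0.011,-0.1],0],[1,[0.004,-0.011,-0.12],0],[1,[0.004,-0.011,-0.14],0],[1,[0.004,-0.011,-0.16],0],[1,[0.004,-0.011,-0.18],0],[1,[0.004,-0.011,-0.195],0],[1,[0.004,-0.011,-0.206],0],[1,[0.004,-0.011,-0.206],0]]'

```text
t: 3.5
eef_pos: [0.5697, -0.3081, 0.104]
ee_rot: [3.141, -0.001, 3.023]
force: [0.1, -0.4, 0.5]
grip_width: 0.0857
grip_force: 0.0
```

```bash
python3 - <<'E'
from h import *
s=grab('side'); save(s,'s2.png',(240,140,370,270),4); o=env.observe(); print(o['eef_pos'],o['force'],o['joint_pos'].round(2))
E
```

```text
[ 0.57007897 -0.30847769  0.10502297] [ 0.74709911 -0.03715258  1.09663651] [-0.61  0.37  1.42 -0.    1.35 -2.07]
```

View pics/s2.png

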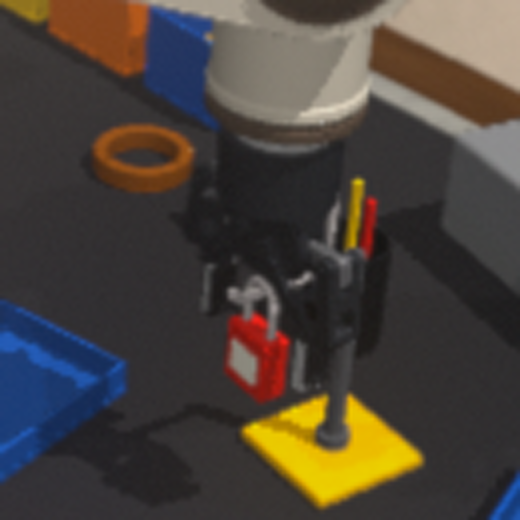

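The side view shows the padlock at (258,355) still hanging. The fingers stand either side of it, at (208,290) and (305,365), and the body clears the arm. I'll close on it now.

>>> carry_out --series '[[0.3,[0,0,0],0],[0.3,[0,0,0],0],[0.3,[0,0,0],0],[0.3,[0,0,0],0],[0.3,[0,0,0],0],[0.3,[0,0,0],0],[0.3,[0,0,0],0],[0.3,[0,0,0],0]]'

```text
t: 4.35
eef_pos: [0.5704, -0.3089, 0.1056]
ee_rot: [-3.141, 0.001, 3.023]
force: [-0.7, 1.8, 5.5]
grip_width: 0.039
grip_force: 59.4
```

>>> carry_out --series '[[0.3,[0,0,0.008],0],[0.3,[0,0,0.015],0],[0.3,[0,0,0.015],0],[0.3,[-0.015,0.002,0.015],0],[0.3,[-0.03,0.004,0.015],0],[0.3,[-0.045,0.005,0.015],0],[0.3,[-0.06,0.007,0.015],0],[0.3,[-0.08,0.009,0.015],0],[0.3,[-0.08,0.009,0.015],0]]'

```text
t: 5.25
eef_pos: [0.4885, -0.2996, 0.12]
ee_rot: [-3.141, -0.001, 3.022]
force: [0.7, -0.2, -2.0]
grip_width: 0.039
grip_force: 60.4
```

>>> carry_out --series '[[0.3,[0.005,0.05,0.01],0],[0.3,[0.005,0.1,0.01],0],[0.3,[0.005,0.14,0.01],0],[0.3,[0.005,0.168,0.01],0],[0.3,[0.005,0.168,-0.02],0],[0.3,[0.005,0.168,-0.05],0],[0.3,[0.005,0.168,-0.07],0],[0.3,[0.005,0.168,-0.08],0],[0.3,[0.005,0.168,-0.085],0],[0.3,[0.005,0.168,-0.09],0],[0.3,[0.005,0.168,-0.093],0],[0.3,[0.005,0.168,-0.093],0]]'

```text
t: 6.45
eef_pos: [0.4953, -0.1319, 0.0271]
ee_rot: [-3.141, 0.0, 3.023]
force: [0.1, 0.9, -1.3]
grip_width: 0.0387
grip_force: 61.1
```

```bash
python3 - <<'E'
from h import *
s=grab('side'); save(s,'s3.png',(190,170,320,270),5); o=env.observe(); print(o['eef_pos'],o['force'])
E
```

```text
[ 0.49533347 -0.13194514  0.02724305] [-0.70256401  0.10173879 -1.6691326 ]
```

View pics/s3.png

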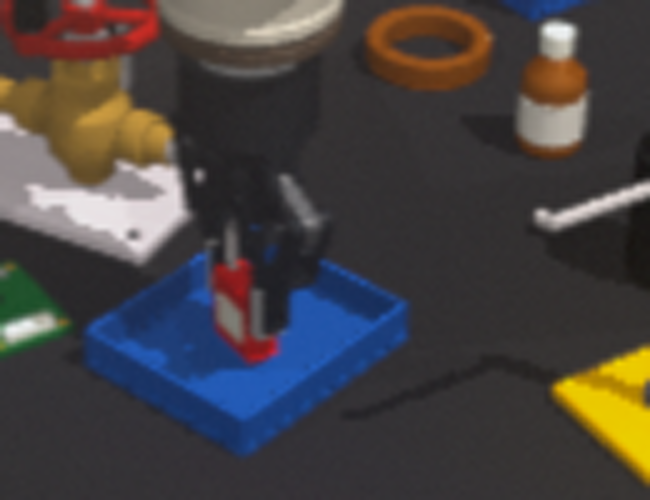

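The padlock (245,310) is held upright over the middle of the tray, just above its floor, and the hook tip at (545,215) is empty. I'll lower it in small steps.

>>> carry_out --series '[[0.3,[0,0,-0.002],0],[0.3,[0,0,-0.003],0],[0.3,[0,0,-0.004],0],[0.3,[0,0,-0.004],0]]'

```text
t: 6.9
eef_pos: [0.4953, -0.1319, 0.0233]
ee_rot: [-3.141, 0.001, 3.023]
force: [-1.0, 0.8, 4.4]
grip_width: 0.0391
grip_force: 61.3
```

>>> carry_out --series '[[0.3,[0,0,-0.001],0],[0.3,[0,0,-0.001],0]]'

```text
t: 7.1
eef_pos: [0.4956, -0.132, 0.0231]
ee_rot: [-3.141, 0.001, 3.023]
force: [-5.4, 2.3, 18.6]
grip_width: 0.0388
grip_force: 62.2
```

>>> carry_out --series '[[0.7,[0,0,0.001],0],[0.7,[0,0,0.001],0],[0.7,[0,0,0.001],0],[0.7,[0,0,0.001],0],[0.7,[0,0,0.01],0],[0.7,[0,0,0.03],0],[0.7,[0,0,0.07],0],[0.7,[0,0,0.12],0],[0.7,[0,0,0.17],0],[0.7,[0,0,0.21],0],[0.7,[0,0.03,0.23],0],[0.7,[-0.01,0.08,0.23],0]]'

```text
t: 8.3
eef_pos: [0.4864, -0.0536, 0.2553]
ee_rot: [-3.14, 0.005, 3.02]
force: [1.0, 1.8, -0.4]
grip_width: 0.0598
grip_force: 0.0
```

```bash
python3 - <<'E'
from h import *
s=grab('side');t=grab('top');save(s,'s4.png',(180,140,320,270),4); 
a=cv2.imread('pics/s4.png'); b=cv2.resize(t['pixels'][:,:,::-1][165:235,190:290],None,fx=2.3,fy=2.3); c=np.zeros((a.shape[0],b.shape[1],3),np.uint8); c[:b.shape[0]]=b
cv2.imwrite('pics/s4b.png',np.hstack([a,c])); print(env.observe()['eef_pos'])
E
```

```text
[ 0.48455653 -0.04890429  0.25352457]
```

View pics/s4b.png

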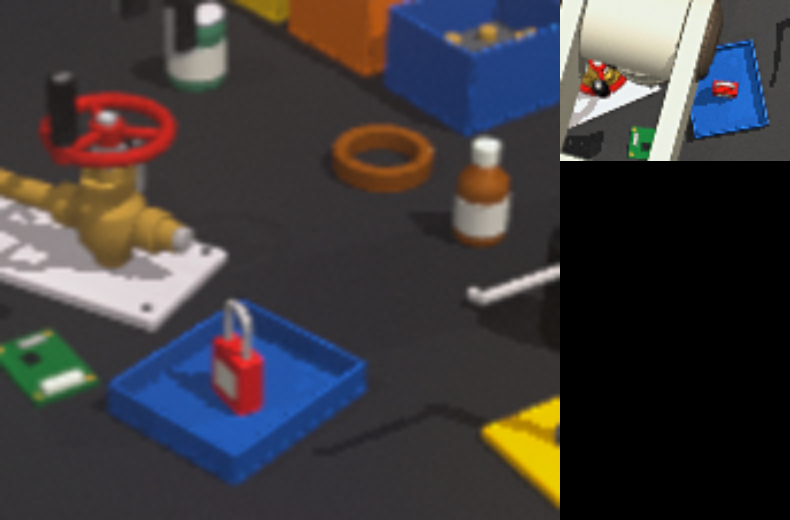

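The padlock stands upright in the tray at (238,375), and the hook at (480,295) is empty. Next is the handle.

>>> carry_out --series '[[0.7,[-0.011,0.05,0],0],[0.7,[-0.011,0.098,0],0],[0.7,[-0.011,0.098,0],0],[0.7,[-0.011,0.098,0],0],[0.7,[-0.011,0.098,0],0]]'

```text
t: 8.9
eef_pos: [0.4744, 0.0444, 0.252]
ee_rot: [-3.141, 0.0, 3.022]
force: [0.3, -0.1, -0.4]
grip_width: 0.0598
grip_force: 0.0
```

>>> carry_out --series '[[0.7,[0,0.003,-0.03],0],[0.7,[0,0.003,-0.05],0],[0.7,[0,0.003,-0.07],0],[0.7,[0,0.003,-0.085],0],[0.7,[0,0.003,-0.1],0],[0.7,[0,0.003,-0.1],0],[0.1,[0,0.003,-0.1],0],[0.1,[0,0.003,-0.1],0],[0.1,[0,0.003,-0.1],0],[0.1,[0,0.003,-0.1],0],[0.1,[0,0.003,-0.1],0],[0.1,[0,0.003,-0.1],0]]'

```text
t: 10.1
eef_pos: [0.4746, 0.048, 0.1526]
ee_rot: [-3.141, 0.001, 3.023]
force: [-1.6, -3.4, 6.6]
grip_width: 0.0208
grip_force: 58.4
```

```bash
python3 - <<'E'
from h import *
o=env.observe(); print(o['eef_pos'],o['force'],o['grip_width'],o['joint_pos'].round(2))
s=grab('side');save(s,'s5.png',(170,120,250,200),6)
r=.045
for k in range(1,13):
    a=np.radians(190-15*k); print(k,(r*(np.cos(a)-np.cos(np.radians(190)))).round(3),(r*(np.sin(a)-np.sin(np.radians(190)))).round(3))
E
```

```text
[0.4745564  0.0479702  0.15256257] [-1.62071886 -3.36228916  6.63420944] 0.020776025219864727 [-0.06 -0.01  1.77 -0.    1.38 -1.51]
1 -0.001 0.012
2 0.002 0.023
3 0.007 0.034
4 0.015 0.042
5 0.025 0.049
6 0.037 0.052
7 0.048 0.053
8 0.06 0.05
9 0.07 0.045
10 0.079 0.037
11 0.085 0.027
12 0.089 0.016
```

View pics/s5.png

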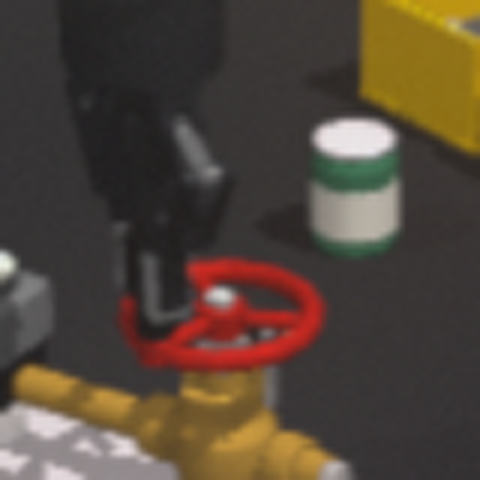

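The fingers hold the handle at (155,290), clear of the rim. I'll wind clockwise, half a turn per call.

>>> carry_out --series '[[0.1,[-0.001,0.012,0],0],[0.1,[0.002,0.023,0],0],[0.1,[0.007,0.034,0],0],[0.1,[0.015,0.042,0],0],[0.1,[0.025,0.049,0],0],[0.1,[0.037,0.052,0],0],[0.1,[0.048,0.053,-0.001],0],[0.1,[0.06,0.05,-0.001],0],[0.1,[0.07,0.045,-0.001],0],[0.1,[0.079,0.037,-0.001],0],[0.1,[0.085,0.027,-0.001],0],[0.1,[0.089,0.016,-0.001],0]]'

```text
t: 11.35
eef_pos: [0.5639, 0.0643, 0.1511]
ee_rot: [3.141, -0.0, 3.023]
force: [-10.2, 1.1, 5.5]
grip_width: 0.0206
grip_force: 59.5
```

>>> carry_out --series '[[0.1,[0.001,-0.012,0],0],[0.1,[-0.002,-0.023,0],0],[0.1,[-0.007,-0.034,0],0],[0.1,[-0.015,-0.042,0],0],[0.1,[-0.025,-0.049,0],0],[0.1,[-0.037,-0.052,0],0],[0.1,[-0.048,-0.053,-0.001],0],[0.1,[-0.06,-0.05,-0.001],0],[0.1,[-0.07,-0.045,-0.001],0],[0.1,[-0.079,-0.037,-0.001],0],[0.1,[-0.079,-0.037,-0.001],0]]'

```text
t: 12.45
eef_pos: [0.4843, 0.0278, 0.1506]
ee_rot: [3.141, 0.002, 3.023]
force: [-3.5, 0.0, 8.8]
grip_width: 0.0209
grip_force: 60.0
```

```bash
python3 - <<'E'
from h import *
o=env.observe(); print(o['eef_pos'],o['force'],o['grip_width'])
a0=np.radians(220);r=.045
for d in range(0,-41,-4):
    a=a0+np.radians(d); print(220+d,(1000*r*(np.cos(a)-np.cos(a0))).round(1),(1000*r*(np.sin(a)-np.sin(a0))).round(1))
E
```

```text
[0.4843316  0.02783023 0.15060941] [-3.48785401  0.04741413  8.81733416] 0.02093139200367776
220 0.0 0.0
216 -1.9 2.5
212 -3.7 5.1
208 -5.3 7.8
204 -6.6 10.6
200 -7.8 13.5
196 -8.8 16.5
192 -9.5 19.6
188 -10.1 22.7
184 -10.4 25.8
180 -10.5 28.9
```

>>> carry_out --series '[[0.1,[-0.002,0.003,0],0],[0.1,[-0.004,0.005,0],0],[0.1,[-0.005,0.008,0],0],[0.1,[-0.006,0.009,0],0],[0.1,[-0.007,0.011,0],0],[0.1,[-0.007,0.011,0],0]]'

```text
t: 13.05
eef_pos: [0.4778, 0.038, 0.1505]
ee_rot: [-3.141, 0.001, 3.023]
force: [-4.0, -3.9, 9.0]
grip_width: 0.021
grip_force: 60.3
```

>>> carry_out --series '[[0.1,[0,0.001,0],0],[0.1,[-0.001,0.002,0],0],[0.1,[-0.001,0.002,0],0]]'

```text
t: 13.35
eef_pos: [0.477, 0.0398, 0.1505]
ee_rot: [-3.141, 0.002, 3.023]
force: [-1.5, -6.0, 8.3]
grip_width: 0.0205
grip_force: 60.1
```

>>> carry_out --series '[[0.1,[0,0.002,0],0],[0.1,[-0.001,0.003,0],0],[0.1,[-0.001,0.003,0],0]]'

```text
t: 13.65
eef_pos: [0.4765, 0.0414, 0.1506]
ee_rot: [-3.138, 0.003, 3.022]
force: [2.0, -18.2, 8.2]
grip_width: 0.0207
grip_force: 60.2
```

>>> carry_out --series '[[0.1,[0,0.001,0],0],[0.1,[0,0.002,0],0],[0.1,[0,0.002,0],0]]'

```text
t: 13.95
eef_pos: [0.4763, 0.0425, 0.1507]
ee_rot: [-3.136, 0.003, 3.022]
force: [-1.3, -27.4, 9.3]
grip_width: 0.0205
grip_force: 60.9
```

The force climbs to 27 N at handle angle ≈201°, which matches the plate's −x side, so this is the stop. I'll take off the load and read the pose.

>>> carry_out --series '[[0.1,[0,-0.002,0],0],[0.1,[0.001,-0.004,0],0],[0.1,[0.001,-0.005,0],0],[0.1,[0.001,-0.005,0],0]]'

```text
t: 14.35
eef_pos: [0.477, 0.0397, 0.1505]
ee_rot: [-3.141, 0.001, 3.023]
force: [-2.1, -4.7, 8.7]
grip_width: 0.0207
grip_force: 60.7
```

```bash
python3 - <<'E'
from h import *
o=env.observe(); p=o['eef_pos'];print(p,o['force'],o['grip_width'])
c=np.array([.5187,.056]); a0=np.arctan2(*(p[:2]-c)[::-1]); print(np.degrees(a0)%360,np.linalg.norm(p[:2]-c))
a0=np.radians(201);r=.045
for k in range(1,13):
    a=a0+np.radians(15*k); print(k,(r*(np.cos(a)-np.cos(a0))).round(3),(r*(np.sin(a)-np.sin(a0))).round(3))
E
```

```text
[0.47704112 0.039722   0.15050832] [-2.1229971  -4.70809052  8.69111745] 0.02071916990328378
201.3428184423903 0.044726231546928695
1 0.006 -0.01
2 0.014 -0.019
3 0.024 -0.025
4 0.035 -0.028
5 0.047 -0.029
6 0.058 -0.026
7 0.068 -0.02
8 0.077 -0.012
9 0.083 -0.002
10 0.086 0.009
11 0.087 0.021
12 0.084 0.032
```

>>> carry_out --series '[[0.1,[0.006,-0.01,0],0],[0.1,[0.014,-0.019,0],0],[0.1,[0.024,-0.025,0],0],[0.1,[0.035,-0.028,0],0],[0.1,[0.047,-0.029,0],0],[0.1,[0.058,-0.026,0],0],[0.1,[0.068,-0.02,0.001],0],[0.1,[0.077,-0.012,0.001],0],[0.1,[0.083,-0.002,0.001],0],[0.1,[0.086,0.009,0.001],0],[0.1,[0.087,0.021,0.001],0],[0.1,[0.084,0.032,0.001],0]]'

```text
t: 15.55
eef_pos: [0.5614, 0.0724, 0.1514]
ee_rot: [-3.141, 0.002, 3.023]
force: [0.2, -3.6, 8.4]
grip_width: 0.0204
grip_force: 60.9
```

>>> carry_out --series '[[0.1,[-0.006,0.01,0],0],[0.1,[-0.014,0.019,0],0],[0.1,[-0.024,0.025,0],0],[0.1,[-0.035,0.028,0],0],[0.1,[-0.047,0.029,0],0],[0.1,[-0.058,0.026,0],0],[0.1,[-0.068,0.02,0.001],0],[0.1,[-0.077,0.012,0.001],0],[0.1,[-0.083,0.002,0.001],0],[0.1,[-0.086,-0.009,0.001],0],[0.1,[-0.087,-0.021,0.001],0],[0.1,[-0.084,-0.032,0.001],0]]'

```text
t: 16.75
eef_pos: [0.4766, 0.0401, 0.1524]
ee_rot: [3.141, 0.001, 3.023]
force: [0.5, 4.7, 7.5]
grip_width: 0.0207
grip_force: 60.8
```

>>> carry_out --series '[[0.1,[0.006,-0.01,0],0],[0.1,[0.014,-0.019,0],0],[0.1,[0.024,-0.025,0],0],[0.1,[0.035,-0.028,0],0],[0.1,[0.047,-0.029,0],0],[0.1,[0.058,-0.026,0],0],[0.1,[0.068,-0.02,0.001],0],[0.1,[0.077,-0.012,0.001],0],[0.1,[0.083,-0.002,0.001],0],[0.1,[0.086,0.009,0.001],0],[0.1,[0.087,0.021,0.001],0],[0.1,[0.084,0.032,0.001],0]]'

```text
t: 17.95
eef_pos: [0.5615, 0.0723, 0.1534]
ee_rot: [-3.141, 0.002, 3.023]
force: [-0.2, -4.5, 8.6]
grip_width: 0.0207
grip_force: 61.0
```

>>> carry_out --series '[[0.1,[-0.006,0.01,0],0],[0.1,[-0.014,0.019,0],0],[0.1,[-0.024,0.025,0],0],[0.1,[-0.035,0.028,0],0],[0.1,[-0.047,0.029,0],0],[0.1,[-0.058,0.026,0],0],[0.1,[-0.068,0.02,0.001],0],[0.1,[-0.077,0.012,0.001],0],[0.1,[-0.083,0.002,0.001],0],[0.1,[-0.086,-0.009,0.001],0],[0.1,[-0.087,-0.021,0.001],0],[0.1,[-0.084,-0.032,0.001],0]]'

```text
t: 19.15
eef_pos: [0.4767, 0.0401, 0.1544]
ee_rot: [3.141, 0.001, 3.023]
force: [0.9, 3.5, 7.1]
grip_width: 0.0206
grip_force: 60.8
```

>>> carry_out --series '[[0.1,[0,0,0],0],[0.1,[0,0,0],0],[0.1,[0,0,0],0]]'

```text
t: 19.45
eef_pos: [0.477, 0.0397, 0.1545]
ee_rot: [-3.141, 0.001, 3.023]
force: [-2.3, -3.8, 10.3]
grip_width: 0.0202
grip_force: 61.0
```

```bash
python3 - <<'E'
from h import *
o=env.observe(); print(o['eef_pos'],o['force'],o['grip_width'],o['grip_force'],o['t'])
s=grab('side');save(s,'s6.png',None,1.5)
E
```

```text
[0.47702803 0.0396831  0.1544521 ] [-2.30085553 -3.81857051 10.30651808] 0.020233576766029365 61.00402057170868 19.45
```

View pics/s6.png

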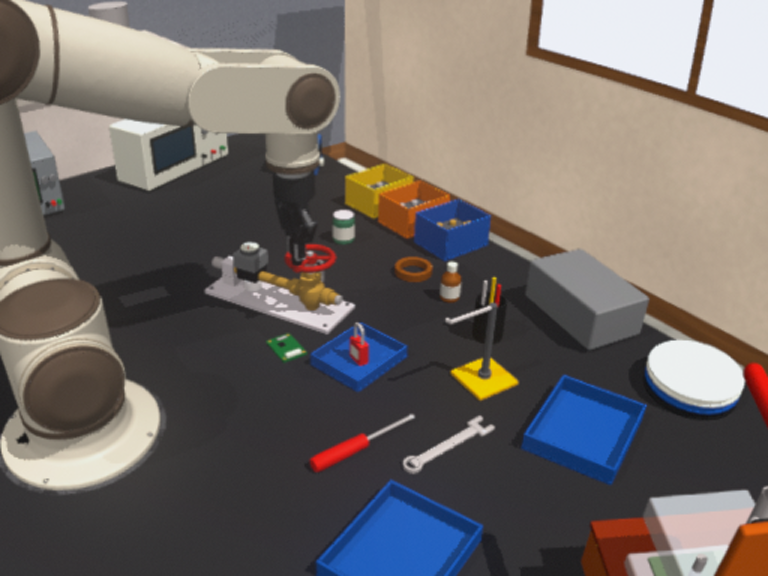

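The gripper is still on the handle at (297,250), the padlock is in the small tray at (359,350), and the bystanders have not moved. Handing in.

```bash
python3 -c "
from h import *
print(job.close_job())"
```

```text
the job is handed in; nothing more can be done
None
```

The job is handed in at about 19.5 s: the padlock stands upright in the smallest blue tray, the valve was wound shut to its stop and backed off two full turns, and the gripper still holds the handle; the hand-in call returned no verdict.

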